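# Lock the sample carrier with its T-key

## Task

Lock the lid of the sample carrier: take the T-key from its stand, pass its T-head down through the slot in the closed lid until the collar rests flat on the lid, then turn it a quarter turn (either way) so that its bar lies square across the slot. Let go of it there, and leave the other things on the bench where they are.

Things in the scene. Friction and masses are not known exactly. Their poses are not given: they have to be found in the camera images.
- t_key: Loose steel key, 0.1-0.22 kg. Origin on its axis, under the collar; z up. Handle and T-head both run along y (same turned half round). Above the origin: collar 40 mm dia., to 6 mm; neck 14 mm dia., to 18; black handle bar 14 (x) by 60 mm (y), from 18 to 50. Below: stem 11 mm dia.; T-head 12 (x) by 44 mm (y), from 17 to 27 mm down. Starts hanging upright in key_stand, collar on its top.
- key_stand: Fixed plain grey block, 50 mm (x) by 84 mm (y) by 45 mm high on a foot 62 by 96 mm, with an upright slot 19 by 52 mm, long along y, open at the top, in which the T-key is parked. Origin at the centre of the underside, z up.
- carrier: Fixed grey box, aluminium lid hinged at its +x side; 136 (x) by 176 (y) by 81 mm high. Origin under its centre, z up. A slot 17 (x) by 50 mm (y) runs down through the lid's middle (6 mm thick) and a fixed bridge right below it (8 mm); beneath is empty, so with the collar on the lid the T-head turns freely, 3 mm under the bridge. No stops limit the turn.
- slot (a point): Centre of the slot's mouth, in the top face of the closed lid, 81 mm above the bench; axes as the carrier's.
- carrier_lid (a joint): Hinge of the carrier's lid: 0 shut (as it starts; its weight keeps it shut), grows in rad as it opens.
- vial: Bystander: small white vial with black cap, 23 mm in diameter, 52 mm high; origin under its centre.
- petri: Bystander: petri dish, 57 mm in diameter, 15 mm high; origin under its centre.
- marker: Bystander: marker pen lying on the bench, 17 x 135 x 16 mm, long along its y; origin under its centre.
- timer: Bystander: black bench timer, 50 x 76 x 24 mm; origin under its centre.
- film: Bystander: upright roll of film, 54 mm in diameter, 100 mm high; origin under its centre.
Not all that is in view belongs to the job. Leave any green look-alike of the t_key alone.

How it is judged:
On the way:
1. the T-head has passed down through the slot, bar along the slot (z of t_key in the frame of slot below 0.008 m and horizontal distance between t_key and slot below 0.01 m and angle between the y axis of t_key and the y axis of carrier, either way round below 0.7 rad), for 0.1 s.
At the end, for the whole second after the job is handed in: The T-key stands upright (within 0.1 rad) in the carrier's slot, its axis within 10 mm of the slot's centre and its collar on the lid (within 3 mm), its bar turned across the slot (within 0.35 rad, 20 degrees, of square); the lid is shut (under 0.03 rad) and the key is released and at rest (z of t_key in the frame of slot between -0.003 and 0.003 m and horizontal distance between t_key and slot below 0.01 m and angle between t_key's own z axis and vertical below 0.1 rad and angle between the y axis of t_key and the y axis of carrier, either way round above 1.22 rad and value of joint carrier_lid below 0.03 rad and linear speed of t_key below 0.02 m/s and angular speed of t_key below 0.2 rad/s); the robot touches nothing.
It fails at once if the small vial is moved more than 30 mm (distance of vial from where it was at the start of the episode above 0.03 m).
It fails at once if the petri dish is moved more than 30 mm (distance of petri from where it was at the start of the episode above 0.03 m).
It fails at once if the marker pen is moved more than 30 mm (distance of marker from where it was at the start of the episode above 0.03 m).
It fails at once if the bench timer is moved more than 30 mm (distance of timer from where it was at the start of the episode above 0.03 m).
It fails at once if the film roll is moved more than 30 mm (distance of film from where it was at the start of the episode above 0.03 m).
It also fails if it takes over 56 s, if anything falls off the work surface, if the arm or the gripper's body presses on something with over 40 N, if the wrist force passes 120 N, or if a joint passes its speed limit or range.

## Robot

A 7-joint arm with a two-finger parallel gripper is mounted at the origin on a cart in front of the work surface, level with it; the furniture and walls round the work are solid. World frame = base frame: x ahead of the robot, y to its left, z up, the work surface at z = 0. Lengths are in m, angles in rad, forces in N, time in s.
With the tool pointing down it reaches from about 0.4 to 0.875 m from the base axis. Payload 19.3 kg.
Tool frame: the origin (TCP) lies at the very end of the fingers, on their centre line; the grasp point (between the pads) lies 19 mm behind it (grip_point_offset is the z of the grasp point in the tool frame, in m); z points along the fingers, y is the line along which they close (so a half turn about z gives the same grasp; the last joint's range is limited). The gripper opens to 85 mm and grips with 20 to 120 N. Pads are 22 mm wide; open, the fingers measure 114 mm over their backs; the gripper's body (76 mm by 85 mm) begins 54 mm behind the grasp point. The pads swing forward as they close: fully open they stand 13 mm farther back than shut.
Start: joints at [1.05, 0.521, -0.036, 1.599, 0.021, 1.021, -0.113], TCP at [0.272, -0.563, 0.202] pointing down, gripper open.
Joint ranges: [-2.91, 2.91], [-0.3, 2.13], [-1.5, 1.42], [0.17, 2.43], [-1.26, 4.41], [0.16, 1.93], [-2.52, 2.52]. Speed limits (rad/s): [1.89, 1.89, 2.39, 2.39, 3.01, 3.01, 3.01].

## Interface

Orientations are given as a rotation vector (axis times angle).
In Python, from workcell import * gives the robot as it stands. The module is installed in compiled form; this text tells all that it offers.
- The arm moves only by the tool servo_tool, never from a script. Its argument "series" is a list of rows, each a list of 7 numbers: the shift along the tool's x, y, z in m, then the turn, a rotation vector about the tool's x, y, z in units of 6 degrees (1.0 is 6 degrees), then the finger opening in m, from 0 to 0.0854. In form: [[tx, ty, tz, rx, ry, rz, gripper], ...]. A call has 1 to 8 rows; each row is the pose to reach, as a shift and turn from the pose commanded when the call began, along the tool's axes at that moment; what a row does not reach only later rows make up. A row lasts 1/10 s, in which the tool goes at most 50 mm and 8.59 degrees, less where a joint would pass 70% of its speed; a pose out of reach is approached as far as the arm can. A call with a gripper value outside its range is refused whole. The fingers move at their own pace and stop on an object; the grip force is fixed at half the most. Time passes only in rows, so rows that repeat a pose let the fingers close. It gives the time, the measured TCP pose, the force, the opening and the grip force at its end, in the units of the state.
- get_state(): the state, without advancing time (a new reading comes with each control period).
- snapshot(name): name is "scene" or "top"; returns the picture (384x512x3 uint8, red, green, blue); there is no depth.
- calibration(name): a dict with "camera_matrix" (3x3 intrinsics, pixels), "distortion" ([k1, k2, p1, p2, k3] as OpenCV has them; the pictures are not rectified), "eye" and "orientation" of the camera in the world. Camera axes: x right, y down, z forward; pixel columns grow to the right and rows downward; lengths in m; the calibration is good to about 2 mm. A picture is of the moment at which its call begins. calibration takes no time and is no camera call.
- hand_in(): hands the job in; it is judged then, once.
Trained networks look in the newest picture that a camera, given by its name, has taken for a name from the list of things; names that differ only in an ending like _2 or _b are one class to them, and where a whole thing is asked for, a point or a joint stands for the part that bears it (a point fixed in the world has none). Each returns a list of dicts, best first, with "p" (0 to 1); they miss things now and then, are a little off and sometimes report something else, mostly with a low value. They report only what shows in the picture. A call takes as long as a camera call. They do not tell look-alikes from the thing itself.
- outline_of(camera, target): "mask" (384x512 bool, what is visible of it) and "uv" ([column, row] in pixels, amid what is visible of it).
The state is a dict: "time_s": time; "qpos": joint angles; "qd": joint speeds; "tau": joint torques, N m; "tool_pos": TCP position; "orientation": TCP orientation; "force": force on the tool from outside, world axes, zero at the start; "ft_torque": the same for the moment, N m; "finger_gap": finger opening in m; "grasp_force": force on a finger pad.
Only numpy, scipy, OpenCV 4.12 (cv2) and the standard library are available. Lean on these libraries where they do the work, as an engineer would, in place of code of your own. Each camera call takes 0.05 s, during which the arm holds its last target. There are 200 camera calls.

## Working session

There is one attempt and no reset: what is moved stays moved. The work goes in short steps, Python scripts to look and compute and a tool call to move; the robot and the scene stay as the last step left them, time stands still between calls to the robot, and variables do not carry over. Pictures are saved under pics/ and viewed, at most 10 in all, crops included, and the job is handed in when it is done.

Besides the shell and the picture viewer there is one more tool, called after "Emit:" as name(argument=value, ...) on one line, values as JSON. servo_tool: Moves the arm, as the interface text tells. Its arguments: {"type":"object","properties":{"series":{"type":"array"}},"required":["series"]}

```bash
mkdir -p pics
python3 - <<'E'
from workcell import *
import cv2,numpy as np
for c in("scene","top"):
    im=snapshot(c); cv2.imwrite(f"pics/{c}0.png",cv2.resize(im[:,:,::-1],(800,600)))
    k=calibration(c); print(c,{a:np.round(b,4).tolist() for a,b in k.items()})
    for t in("t_key","key_stand","carrier","slot"):
        for d in outline_of(c,t)[:3]: print(t,round(d["p"],2),np.round(d["uv"]),d["mask"].sum())
s=get_state(); print({k:np.round(v,3).tolist() for k,v in s.items()})
E
```

```text
scene {'camera_matrix': [[392.5561, 0.0, 256.3549], [0.0, 392.5561, 202.2209], [0.0, 0.0, 1.0]], 'distortion': [-0.0042, 0.0, 0.0, 0.0, 0.0], 'eye': [-0.4182, -0.5755, 1.0795], 'orientation': [-2.0729, 1.1393, -0.5037]}
t_key 0.71 [296. 249.] 145
t_key 0.6 [313. 221.] 198
key_stand 0.58 [309. 236.] 387
carrier 0.75 [236. 194.] 620
slot 0.95 [239. 194.] 639
slot 0.65 [315. 224.] 174
slot 0.38 [306. 237.] 284
top {'camera_matrix': [[497.9168, 0.0, 257.7346], [0.0, 497.9168, 187.7069], [0.0, 0.0, 1.0]], 'distortion': [-0.028, 0.0, 0.0, 0.0, 0.0], 'eye': [0.0467, -0.2322, 1.4138], 'orientation': [-2.416, 1.4376, -0.2856]}
t_key 0.65 [326. 224.] 236
t_key 0.65 [306. 259.] 157
key_stand 0.87 [316. 231.] 482
key_stand 0.64 [207. 151.] 3182
carrier 0.7 [206. 154.] 3149
slot 0.93 [205. 151.] 3097
{'time_s': 0.5, 'qpos': [1.05, 0.521, -0.036, 1.6, 0.021, 1.021, -0.113], 'qd': [0.0, -0.0, 0.001, 0.001, -0.0, -0.001, 0.0], 'tau': [-0.002, -92.628, 1.977, -37.006, 0.018, 0.003, -0.0], 'tool_pos': [0.272, -0.563, 0.202], 'orientation': [-3.062, -0.702, 0.0], 'force': [0.407, 0.366, 0.113], 'ft_torque': [0.042, -0.05, -0.004], 'grasp_force': 0.0, 'finger_gap': 0.085}
```

View pics/scene0.png

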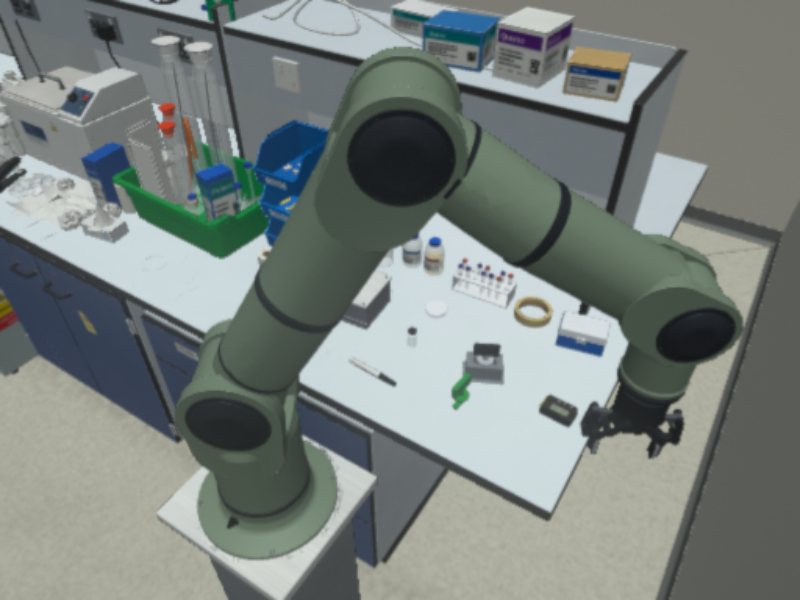

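View pics/top0.png

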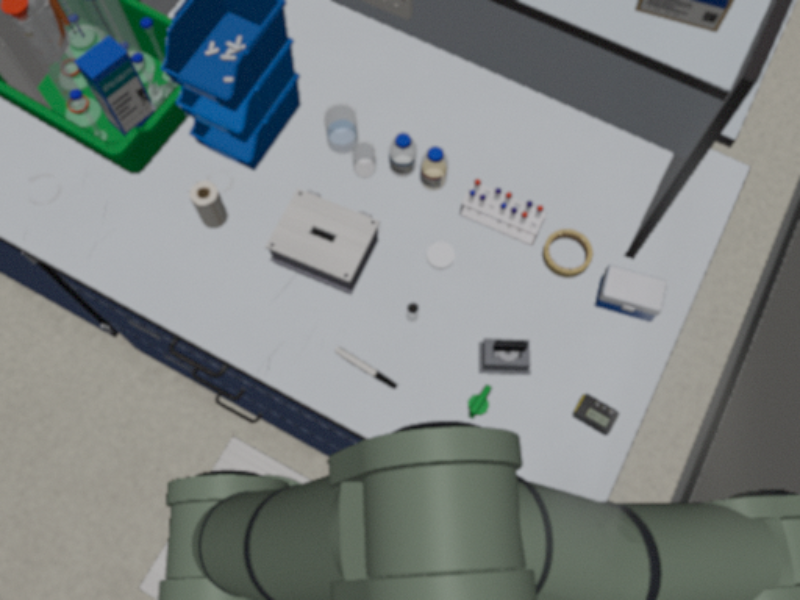

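The arm hides part of the scene view. In the top view the carrier's slot is at about (207,150) px, the stand with its black-handled key at about (324,225), and the green look-alike at (307,258).

```bash
cat > h.py <<'E'
from workcell import *
import cv2,numpy as np
from scipy.spatial.transform import Rotation as R
def to_plane(c,uv,z):
    k=calibration(c);uv=np.asarray(uv,float).reshape(-1,1,2)
    n=cv2.undistortPoints(uv,np.array(k["camera_matrix"]),np.array(k["distortion"]))[:,0]
    d=np.c_[n,np.ones(len(n))]@R.from_rotvec(k["orientation"]).as_matrix().T
    e=np.array(k["eye"]);return e+d*((z-e[2])/d[:,2])[:,None]
def proj(c,P):
    k=calibration(c);Rm=R.from_rotvec(k["orientation"]).as_matrix().T
    return cv2.projectPoints(np.asarray(P,float).reshape(-1,1,3),cv2.Rodrigues(Rm)[0],-Rm@np.array(k["eye"]),np.array(k["camera_matrix"]),np.array(k["distortion"]))[0][:,0]
def dark_rect(c,im,box,z,thr):
    u0,v0,u1,v1=box;g=cv2.cvtColor(im,cv2.COLOR_RGB2GRAY)[v0:v1,u0:u1]
    n,l,s,ce=cv2.connectedComponentsWithStats((g<thr).astype(np.uint8))
    i=1+np.argmax(s[1:,4]);v,u=np.nonzero(l==i);P=to_plane(c,np.c_[u+u0,v+v0],z)[:,:2]*1000
    r=cv2.minAreaRect(P.astype(np.float32));w=np.linalg.eigh(np.cov(P.T))[1][:,1]
    return P.mean(0),r,np.degrees(np.arctan2(w[1],w[0])),len(u)
E
python3 - <<'E'
from h import *
im=snapshot("top")
np.set_printoptions(precision=4,suppress=True)
print("slot",dark_rect("top",im,(193,140,222,162),.081,90))
print("handle",dark_rect("top",im,(308,212,345,233),.095,50))
for b,n in(((165,115,250,190),"car"),((295,205,350,250),"st")):
    u0,v0,u1,v1=b; cr=cv2.resize(im[v0:v1,u0:u1,::-1],None,fx=9,fy=8,interpolation=cv2.INTER_CUBIC); print(cr.shape); cv2.imwrite(f"pics/{n}.png",cr)
for t in("slot","key_stand","vial","petri","marker","timer","film"):
    for d in outline_of("top",t)[:2]:
        v,u=np.nonzero(d["mask"]);z={"slot":.081,"key_stand":.045}.get(t,.01)
        print(t,round(d["p"],2),d["uv"],to_plane("top",d["uv"],z)[0],cv2.minAreaRect((to_plane("top",np.c_[u,v],z)[:,:2]*1000).astype(np.float32)))
E
```

```text
slot (array([548.005, 196.346]), ((548.0201416015625, 196.14300537109375), (11.284975051879883, 43.79890823364258), 5.068618297576904), np.float64(95.03471399208343), 55)
handle (array([ 512.6138, -212.6159]), ((511.5459899902344, -212.64682006835938), (14.545845985412598, 56.16851806640625), 28.540109634399414), np.float64(118.40126998710343), 106)
(600, 765, 3)
(360, 495, 3)
slot 0.73 [207.5, 150.2] [0.5481 0.1917 0.081 ] ((540.060791015625, 190.62184143066406), (166.1067352294922, 193.019287109375), 5.168834209442139)
key_stand 0.57 [317.1, 231.1] [ 0.491  -0.2019  0.045 ] ((507.3658752441406, -209.6875457763672), (67.91393280029297, 92.61013793945312), 25.81465721130371)
petri 0.63 [281.1, 160.1] [ 0.6548 -0.003   0.01  ] ((648.3267211914062, -7.819129943847656), (57.97016525268555, 52.767860412597656), 27.729751586914062)
marker 0.74 [235.5, 235.8] [0.3755 0.0022 0.01  ] ((374.9899597167969, 9.077308654785156), (130.98550415039062, 15.348148345947266), 86.21041870117188)
marker 0.71 [263.4, 197.1] [ 0.5207 -0.0125  0.01  ] ((514.1574096679688, -16.35063362121582), (35.20718765258789, 21.07594108581543), 28.281700134277344)
timer 0.86 [380.2, 263.8] [ 0.5011 -0.4034  0.01  ] ((501.1420593261719, -405.5174255371094), (75.82689666748047, 55.627201080322266), 85.9752197265625)
film 0.59 [133.8, 127.9] [0.5303 0.4597 0.01  ] ((524.2772216796875, 457.51885986328125), (110.44927215576172, 50.68991470336914), 56.35893249511719)
```

View pics/st.png

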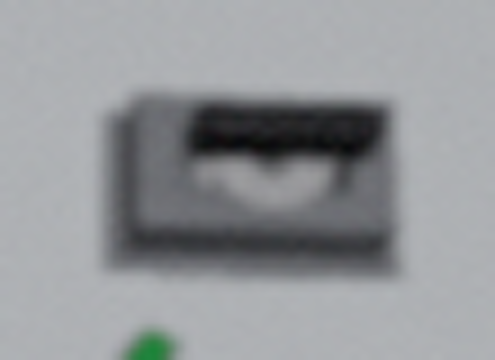

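Run:
```python
from h import *
np.set_printoptions(precision=4,suppress=True)
s=get_state(); M=R.from_rotvec(s["orientation"]).as_matrix(); print(M)
print("green",to_plane("top",[[303,264],[313,248]],.0))
# model overlay check: stand top outline and handle for yaw 28.4
def tgt(x,y,z,yaw):  # tool z down; tool y along direction yaw
    c,sn=np.cos(yaw),np.sin(yaw); Y=np.array([c,sn,0]); Z=np.array([0,0,-1.]); return np.c_[np.cross(Y,Z),Y,Z]
for yaw in (28.4,208.4):
    T=tgt(0,0,0,np.radians(yaw)); rv=R.from_matrix(M.T@T).as_rotvec(degrees=True)/6
    print(yaw,"turn",rv,"shift",M.T@(np.array([.5126,-.2126,.16])-s["tool_pos"]))
```

```text
[[ 0.9001  0.4356 -0.    ]
 [ 0.4356 -0.9001  0.    ]
 [-0.     -0.     -1.    ]]
green [[ 0.3973 -0.2082  0.    ]
 [ 0.4537 -0.2127  0.    ]]
28.4 turn [ -0.0002   0.     -15.4293] shift [ 0.3688 -0.2103  0.0425]
208.4 turn [ 0.      0.0002 14.5707] shift [ 0.3688 -0.2103  0.0425]
```

The crop shows the stand, with the black handle at about (327,221) px in the full picture and the bright collar just below it. I'll fit models for sub-pixel poses.

```bash
cat >> h.py <<'E'
from scipy.optimize import minimize
def cover(c,polys,box,S=8):
    "anti-aliased coverage of union of the convex hulls of world point sets in an image box"
    u0,v0,u1,v1=box;m=np.zeros(((v1-v0)*S,(u1-u0)*S),np.uint8)
    for P in polys:
        q=(proj(c,P)-[u0,v0]+.5)*S-.5
        cv2.fillConvexPoly(m,cv2.convexHull(np.round(q*16).astype(np.int32)),255,shift=4)
    return cv2.resize(cv2.GaussianBlur(m,(0,0),S*.5),None,fx=1/S,fy=1/S,interpolation=cv2.INTER_AREA)/255.
def boxpts(p,lx,ly,z0,z1):
    x,y,a=p;Rm=np.array([[np.cos(a),-np.sin(a)],[np.sin(a),np.cos(a)]])
    c=np.array([[i*lx/2,j*ly/2] for i in(-1,1) for j in(-1,1)])@Rm.T+[x,y]
    return np.r_[np.c_[c,[z0]*4],np.c_[c,[z1]*4]]
def fit(c,target,model,p0,box):
    "p = x,y,yaw ; maximise correlation of coverage with the target image crop"
    t=target-target.mean()
    def f(q):
        m=cover(c,model(np.array(p0)+q*[.001,.001,.02]),box);m=m-m.mean()
        return -(m*t).sum()/np.sqrt((m*m).sum()*(t*t).sum()+1e-9)
    r=minimize(f,np.zeros(3),method="Nelder-Mead",options=dict(initial_simplex=np.vstack([np.zeros(3),4*np.eye(3)]),xatol=.02,fatol=1e-5))
    return np.array(p0)+r.x*[.001,.001,.02],-r.fun
E
python3 - <<'E'
from h import *
np.set_printoptions(precision=4,suppress=True)
im=snapshot("top");g=cv2.cvtColor(im,cv2.COLOR_RGB2GRAY).astype(float)
b=(305,208,348,238);t=np.clip(70-g[b[1]:b[3],b[0]:b[2]],0,40)
print("handle",fit("top",t,lambda p:[boxpts(p,.014,.06,.063,.095)],(.5126,-.2126,.496),b))
b=(195,140,221,162);t=-np.clip(g[b[1]:b[3],b[0]:b[2]],0,160)
print("slot mouth",fit("top",t,lambda p:[boxpts(p,.017,.05,.081,.081)],(.548,.1963,.09),b))
b=(293,203,350,252)
for th in(110,140):
  t=(g[b[1]:b[3],b[0]:b[2]]<th)*1.
  print("stand",fit("top",t,lambda p:[boxpts(p,.05,.084,0,.045),boxpts(p,.062,.096,0,.008),boxpts(p,.014,.06,.063,.095)],(.51,-.21,.496),b))
b=(160,110,252,190)
d=max(outline_of("top","carrier"),key=lambda d:d["p"]);t=d["mask"][b[1]:b[3],b[0]:b[2]]*1.
print("carrier",d["p"],fit("top",t,lambda p:[boxpts(p,.136,.176,0,.081)],(.548,.1963,.09),b))
print(g[146:156,198:216].astype(int))
E
```

```text
handle (array([ 0.5169, -0.2113,  0.4984]), np.float64(0.7645982680545105))
slot mouth (array([0.5482, 0.1962, 0.0699]), np.float64(0.9487257599147197))
stand (array([ 0.5184, -0.2107,  0.4374]), np.float64(0.7327224402868183))
stand (array([ 0.5182, -0.2115,  0.4601]), np.float64(0.9151852317611302))
carrier 0.71 (array([0.5503, 0.1986, 0.0818]), np.float64(0.9768680353245411))
[[159 129  84  70  86 107 124 138 152 162 170 174 174 174 176 175 175 175]
 [143 103  56  36  41  58  72  93 112 133 149 160 165 169 174 176 175 175]
 [125  88  49  28  27  30  40  48  64  85 108 123 139 151 162 169 173 175]
 [142 114  86  60  41  33  27  28  36  40  57  73  90 112 133 147 161 167]
 [161 152 134 115  97  81  60  39  33  26  32  36  50  64  86 107 130 155]
 [170 167 162 155 148 131 114  89  62  40  34  27  28  32  42  70 112 151]
 [171 173 173 170 168 163 153 136 117  99  79  59  41  30  33  75 125 160]
 [172 172 172 171 173 171 169 164 159 148 132 112  85  58  57 100 146 170]
 [172 172 173 173 170 174 173 172 171 170 163 154 137 117 111 131 158 172]
 [174 172 175 172 172 173 171 173 174 172 173 172 163 158 155 160 169 173]]
```

View pics/car.png

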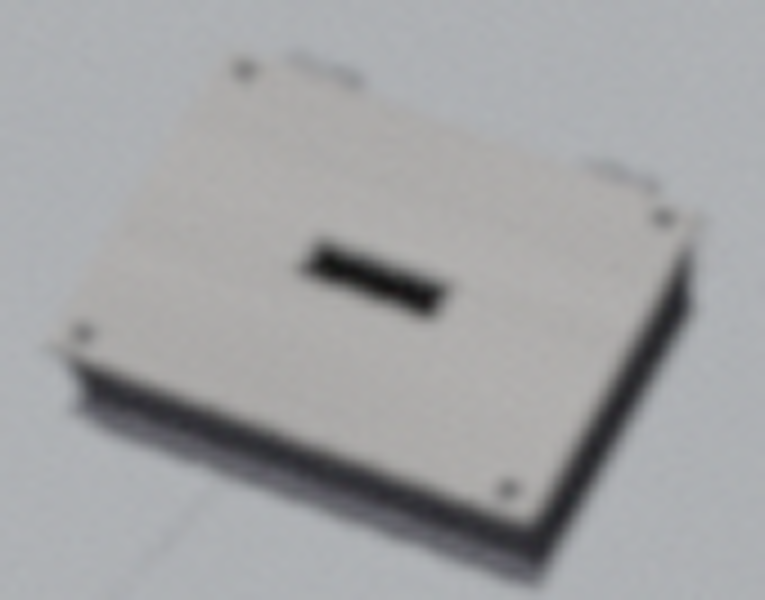

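Emit:
servo_tool(series=[[0.05,-0.03,0,0,0,-1.4,0.06],[0.1,-0.06,0,0,0,-2.8,0.06],[0.15,-0.09,0,0,0,-4.2,0.06],[0.2,-0.12,0,0,0,-5.6,0.06],[0.25,-0.15,0,0,0,-7,0.06],[0.3,-0.18,0,0,0,-8.4,0.06],[0.34,-0.2,0,0,0,-9.8,0.06],[0.369,-0.21,0,0,0,-11.2,0.06]])

```text
time_s: 1.8
tool_pos: [0.4979, -0.2303, 0.2029]
orientation: [2.155, 2.285, -0.0]
force: [1.3, -1.0, 0.8]
finger_gap: 0.0598
grasp_force: 0.0
```

The crop shows the lid, with the slot's dark centre at (206,149.5) px. The mean of the four screw heads is at (206.1,149), so the slot is about (0.549,0.1965), yaw 5°. The key is about (0.5175,-0.2113), yaw 28°.

```bash
cat >> h.py <<'E'
def plan(x,y,z,yawdeg):
    "shift/turn (tool units) to put TCP at x,y,z pointing down with tool y along yaw; relative to measured pose"
    s=get_state();M=R.from_rotvec(s["orientation"]).as_matrix();a=np.radians(yawdeg)
    Y=np.array([np.cos(a),np.sin(a),0]);Z=np.array([0,0,-1.]);T=np.c_[np.cross(Y,Z),Y,Z]
    print("pos",np.round(s["tool_pos"],4),"yaw",np.degrees(np.arctan2(M[1,1],M[0,1])).round(2),"tilt",np.round(M[:2,2],4),"gap",s["finger_gap"],"F",np.round(s["force"],1))
    print("shift",np.round(M.T@(np.array([x,y,z])-s["tool_pos"]),4),"turn",np.round(R.from_matrix(M.T@T).as_rotvec(degrees=True)/6,3))
E
python3 -c "
from h import *
plan(.5175,-.2113,.13,28)"
```

```text
pos [ 0.4979 -0.2303  0.2029] yaw 3.36 tilt [ 0.0004 -0.0005] gap 0.059779671064069013 F [ 1.3 -1.   0.8]
shift [0.0179 0.0207 0.0729] turn [ 2.000e-03  5.000e-03 -4.107e+00]
```

Emit:
servo_tool(series=[[0.01,0.01,0.02,0,0,-1.4,0.06],[0.015,0.015,0.04,0,0,-2.8,0.06],[0.018,0.021,0.06,0,0,-4.1,0.06],[0.018,0.021,0.073,0,0,-4.1,0.06],[0.018,0.021,0.073,0,0,-4.1,0.06],[0.018,0.021,0.073,0,0,-4.1,0.06]])

```text
time_s: 2.4
tool_pos: [0.5171, -0.2134, 0.13]
orientation: [1.632, 2.684, -0.0]
force: [0.5, -0.2, 1.6]
finger_gap: 0.0603
grasp_force: 0.0
```

Run:
```python
from h import *
im=snapshot("top"); p=get_state()["tool_pos"]
print(proj("top",[p,[.5175,-.2113,.095],[.549,.1965,.081]]))
a=im[175:260,270:380,::-1]; cv2.imwrite("pics/hov_top.png",cv2.resize(a,(770,595),interpolation=cv2.INTER_CUBIC))
im=snapshot("scene"); q=proj("scene",[p,[.5175,-.2113,.095],[.549,.1965,.081]]);print(q)
cv2.imwrite("pics/hov_sc.png",cv2.resize(im[:,:,::-1],(800,600)))
plan(.5175,-.2113,.061,28)
```

```text
[[329.00069476 215.9126139 ]
 [326.50057656 219.47914779]
 [206.24870046 149.25432349]]
[[312.33729215 213.26815756]
 [310.84695382 220.18807124]
 [223.02842871 179.57775999]]
pos [ 0.5174 -0.2135  0.1305] yaw 27.48 tilt [ 0.0011 -0.0008] gap 0.0599347880675083 F [-0.3  0.6 -0.1]
shift [0.002  0.001  0.0695] turn [ 0.006  0.012 -0.086]
```

View pics/hov_sc.png

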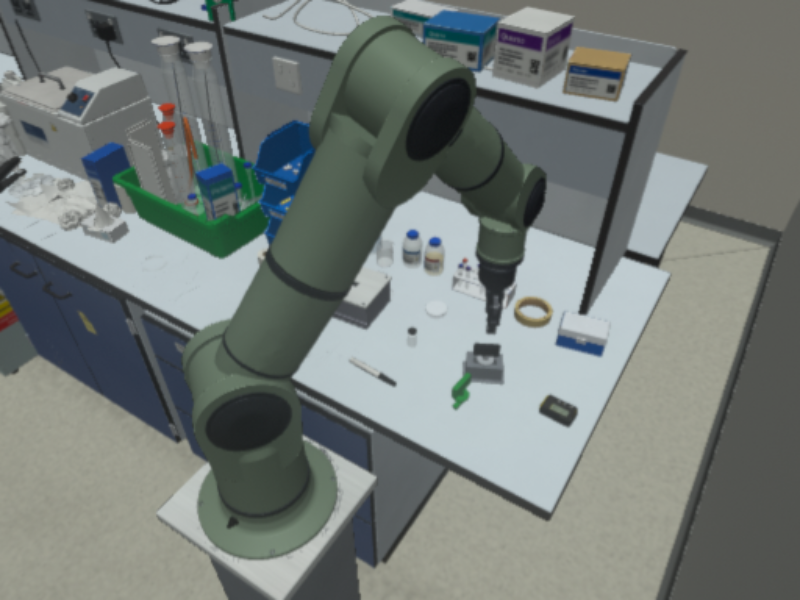

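The gripper sits right above the stand's key: the black handle is at about (311.7,221.4) px in the scene camera and the prediction was (310.8,220.2). Descending.

Emit:
servo_tool(series=[[0.002,0.001,0.02,0,0,-0.09,0.06],[0.002,0.001,0.04,0,0,-0.09,0.06],[0.002,0.001,0.055,0,0,-0.09,0.06],[0.002,0.001,0.066,0,0,-0.09,0.06],[0.002,0.001,0.069,0,0,-0.09,0.06],[0.002,0.001,0.069,0,0,-0.09,0.06]])

```text
time_s: 3.1
tool_pos: [0.5172, -0.2108, 0.0605]
orientation: [-1.614, -2.695, -0.0]
force: [-0.1, -0.4, 0.5]
finger_gap: 0.0602
grasp_force: 0.0
```

Emit:
servo_tool(series=[[0,0,0,0,0,0,0.03],[0,0,0,0,0,0,0.02],[0,0,0,0,0,0,0.015],[0,0,0,0,0,0,0.005],[0,0,0,0,0,0,0],[0,0,0,0,0,0,0],[0,0,0,0,0,0,0],[0,0,0,0,0,0,0]])

```text
time_s: 3.9
tool_pos: [0.5172, -0.2111, 0.0611]
orientation: [1.614, 2.694, -0.001]
force: [-2.1, -0.2, 8.2]
finger_gap: 0.0115
grasp_force: 58.6
```

```bash
python3 -c "
from h import *
plan(.5175,-.2113,.061,28)
print(get_state()['grasp_force'])"
```

```text
pos [ 0.5172 -0.2111  0.0611] yaw 28.15 tilt [ 0.0003 -0.0006] gap 0.011491091245550644 F [-2.1 -0.2  8.2]
shift [-0.0004  0.0002  0.0001] turn [0.    0.006 0.025]
58.63620936870575
```

Emit:
servo_tool(series=[[0,0,-0.01,0,0,0,0],[0,0,-0.025,0,0,0,0],[0,0,-0.04,0,0,0,0],[0,0,-0.06,0,0,0,0],[0,0,-0.08,0,0,0,0],[0,0,-0.1,0,0,0,0],[0,0,-0.12,0,0,0,0],[0,0,-0.12,0,0,0,0]])

```text
time_s: 4.7
tool_pos: [0.5185, -0.2111, 0.1841]
orientation: [1.612, 2.691, 0.001]
force: [0.3, -0.4, -1.8]
finger_gap: 0.0115
grasp_force: 58.9
```

```bash
python3 -c "
from h import *
plan(.549,.1965,.18,5)
print(get_state()['grasp_force'],get_state()['qpos'])"
```

```text
pos [ 0.5185 -0.2111  0.1841] yaw 28.16 tilt [ 0.0044 -0.0017] gap 0.011479021243716999 F [ 0.3 -0.4 -1.8]
shift [0.3449 0.2193 0.0035] turn [0.035 0.028 3.861]
58.926265239715576 [ 0.65151286  0.47564564 -0.50872365  1.77957555  0.27818506  0.95317857
  0.51995152]
```

Emit:
servo_tool(series=[[0.03,0.019,0,0,0,0.3,0],[0.06,0.038,0,0,0,0.7,0],[0.09,0.057,0,0,0,1.0,0],[0.12,0.076,0,0,0,1.3,0],[0.15,0.095,0,0,0,1.7,0],[0.18,0.114,0,0,0,2.0,0],[0.21,0.133,0,0,0,2.3,0],[0.24,0.152,0,0,0,2.7,0]])

```text
time_s: 5.5
tool_pos: [0.5376, 0.074, 0.1807]
orientation: [-1.979, -2.44, 0.0]
force: [0.7, -0.7, -2.2]
finger_gap: 0.0116
grasp_force: 58.9
```

Emit:
servo_tool(series=[[0.03,0.005,0,0,0,0.3,0],[0.05,0.01,0,0,0,0.5,0],[0.06,0.015,0,0,0,0.7,0],[0.065,0.018,0,0,0,0.8,0],[0.065,0.018,0,0,0,0.8,0],[0.065,0.018,0,0,0,0.8,0]])

```text
time_s: 6.1
tool_pos: [0.5419, 0.1391, 0.1805]
orientation: [2.078, 2.356, -0.001]
force: [0.2, -0.5, -1.4]
finger_gap: 0.0118
grasp_force: 58.9
```

```bash
python3 -c "
from h import *
plan(.549,.1965,.16,5)"
```

```text
pos [0.5419 0.1391 0.1805] yaw 7.15 tilt [-0.0002 -0.0004] gap 0.011799040025704689 F [ 0.2 -0.5 -1.4]
shift [0.0561 0.0142 0.0204] turn [-0.003  0.003  0.359]
```

Emit:
servo_tool(series=[[0.02,0.005,0.005,0,0,0.1,0],[0.04,0.01,0.01,0,0,0.25,0],[0.05,0.013,0.015,0,0,0.36,0],[0.056,0.0142,0.02,0,0,0.36,0],[0.056,0.0142,0.02,0,0,0.36,0],[0.056,0.0142,0.02,0,0,0.36,0],[0.056,0.0142,0.02,0,0,0.36,0]])

```text
time_s: 6.8
tool_pos: [0.5493, 0.1963, 0.1607]
orientation: [2.123, 2.315, -0.0]
force: [-0.3, 0.1, -1.1]
finger_gap: 0.0119
grasp_force: 58.9
```

Run:
```python
from h import *
plan(.549,.1965,.115,5)
p=get_state()["tool_pos"]
im=snapshot("top");im2=snapshot("scene")
print(proj("top",[p,[.549,.1965,.081]]),proj("scene",[p,[.549,.1965,.081]]))
a=cv2.resize(im[95:195,150:260,::-1],(770,600),interpolation=cv2.INTER_CUBIC)
cv2.imwrite("pics/ovt.png",a)
cv2.imwrite("pics/ovs.png",cv2.resize(im2[120:230,170:290,::-1],(780,600),interpolation=cv2.INTER_CUBIC))
```

```text
pos [0.5493 0.1963 0.1607] yaw 4.96 tilt [ 0.0003 -0.0003] gap 0.01185285011120229 F [-0.3  0.1 -1.1]
shift [ 0.0002 -0.0003  0.0457] turn [ 0.002  0.003 -0.006]
[[203.94312197 136.82051659]
 [206.24870046 149.25432349]] [[221.95471241 163.63157627]
 [223.02842871 179.57775999]]
```

View pics/ovt.png

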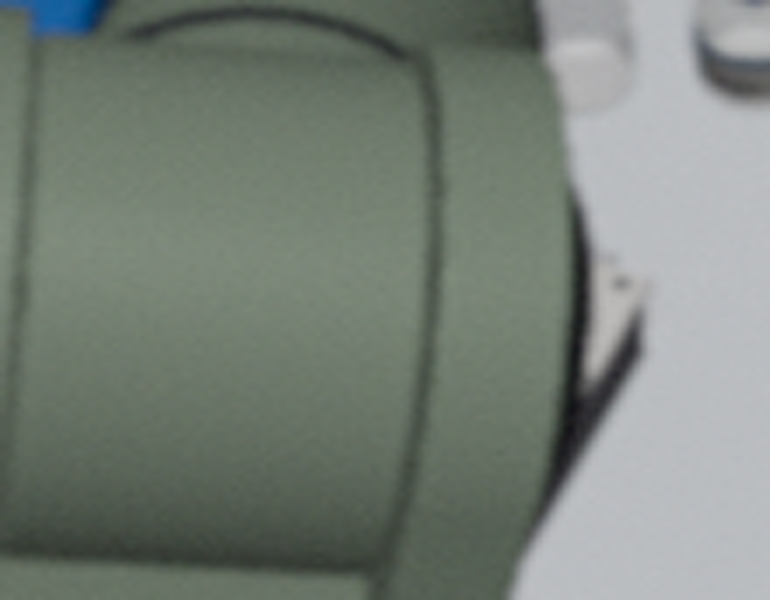

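View pics/ovs.png

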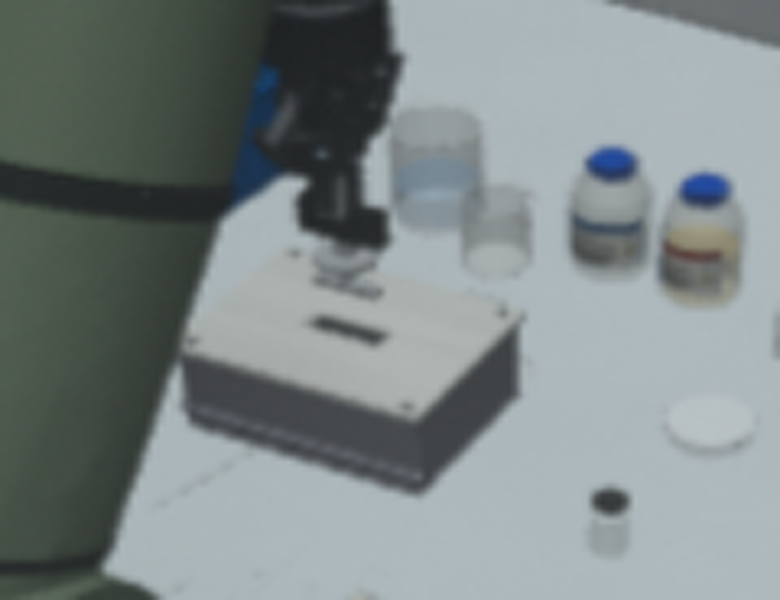

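The scene crop is clear. The slot's centre is at about (223.1,180.3) px and matches the estimate. The T-head hangs over it along the slot at about (223.3,172.2), and the collar is at (222.4,167.3). I'll check this against the projection.

Run:
```python
from h import *
np.set_printoptions(precision=2,suppress=True)
x,y,z=get_state()["tool_pos"]; o=z-.016
a=np.radians(5)
H=[[x-s*.022*np.sin(a),y+s*.022*np.cos(a),o-.022] for s in(-1,0,1)]
S=[[.549-s*.025*np.sin(a),.1965+s*.025*np.cos(a),.081] for s in(-1,0,1)]
f=lambda q:(np.asarray(q)-[170,120]+.5)*[6.5,600/110]-.5
print("head",f(proj("scene",H)),"slot",f(proj("scene",S)),"collar ctr",f(proj("scene",[[x,y,o+.003]])))
g=lambda P:f(proj("scene",[P]))[0]
b=g([x,y,o-.022]);print("d/dx,dy,dz per mm",g([x+.01,y,o-.022])/10-b/10,g([x,y+.01,o-.022])/10-b/10,g([x,y,o-.012])/10-b/10)
```

```text
head [[374.91 290.9 ]
 [343.75 282.26]
 [312.89 273.7 ]] slot [[382.26 337.09]
 [347.43 327.2 ]
 [312.98 317.41]] collar ctr [[341.36 254.68]]
d/dx,dy,dz per mm [ 0.96 -0.71] [-1.33 -0.45] [-0.09 -1.1 ]
```

Run:
```python
from h import *
np.set_printoptions(precision=1,suppress=True)
im=np.mean([snapshot("scene").astype(float) for _ in range(6)],0).astype(np.uint8)
a=cv2.resize(im[155:190,208:248,::-1],(800,600),interpolation=cv2.INTER_CUBIC)
x,y,z=get_state()["tool_pos"];o=z-.016;al=np.radians(5)
f=lambda q:(np.asarray(q)-[208,155]+.5)*[20,600/35]-.5
def dr(P,col):cv2.polylines(a,[np.round(f(proj("scene",P))).astype(np.int32).reshape(-1,1,2)],True,col,1)
for z0 in(.017,.027):dr(boxpts((x,y,al),.012,.044,o-z0,o)[[0,1,3,2]],(0,0,255))
dr(boxpts((.549,.1965,al),.017,.05,.081,.081)[[0,1,3,2]],(255,0,0))
t=np.linspace(0,6.28,40)
for zz in(0,.006):dr(np.c_[x+.02*np.cos(t),y+.02*np.sin(t),t*0+o+zz],(0,200,0))
cv2.imwrite("pics/zoom.png",a)
```

```text
(no output)
```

View pics/zoom.png

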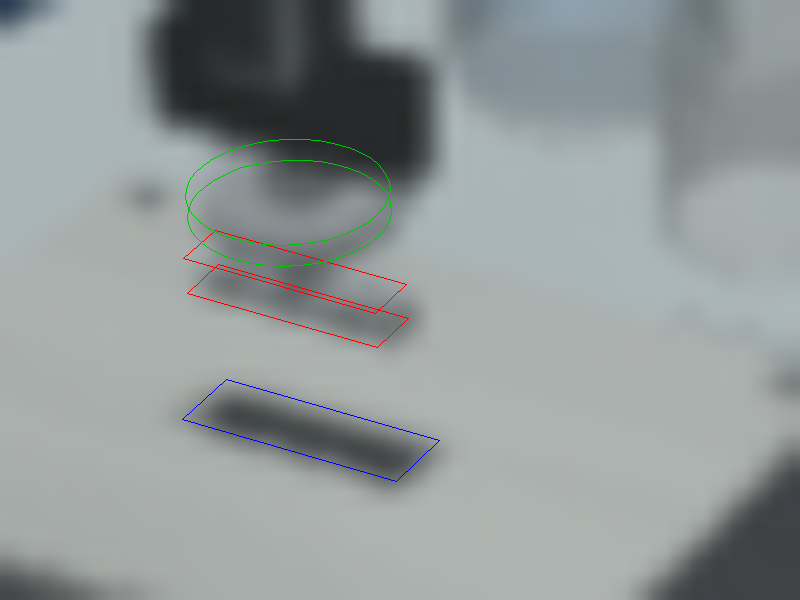

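The overlay shows the slot matching its model (blue). The key's head and collar sit about 10 zoomed px right of the model, so the key is held about 2.5 mm toward -y along its bar. I'll shift +2.5 mm along tool x, -0.5 mm in y, and lower slowly.

Emit:
servo_tool(series=[[0.0015,-0.0005,0.01,0,0,0,0],[0.0025,-0.0005,0.02,0,0,0,0],[0.0025,-0.0005,0.028,0,0,0,0],[0.0025,-0.0005,0.032,0,0,0,0],[0.0025,-0.0005,0.034,0,0,0,0],[0.0025,-0.0005,0.036,0,0,0,0],[0.0025,-0.0005,0.038,0,0,0,0],[0.0025,-0.0005,0.04,0,0,0,0]])

```text
time_s: 8.0
tool_pos: [0.5485, 0.1997, 0.1205]
orientation: [2.122, 2.316, 0.0]
force: [0.2, 0.2, -2.3]
finger_gap: 0.0117
grasp_force: 58.9
```

Emit:
servo_tool(series=[[0,0,0.001,0,0,0,0],[0,0,0.002,0,0,0,0],[0,0,0.002,0,0,0,0]])

```text
time_s: 8.3
tool_pos: [0.5483, 0.1997, 0.1184]
orientation: [-2.122, -2.316, 0.0]
force: [-0.6, 0.4, -1.0]
finger_gap: 0.0116
grasp_force: 58.9
```

Emit:
servo_tool(series=[[0,0,0.002,0,0,0,0],[0,0,0.004,0,0,0,0],[0,0,0.006,0,0,0,0],[0,0,0.006,0,0,0,0]])

```text
time_s: 8.7
tool_pos: [0.5482, 0.1996, 0.1121]
orientation: [-2.122, -2.316, 0.001]
force: [-0.0, 0.4, -1.6]
finger_gap: 0.0114
grasp_force: 58.9
```

Emit:
servo_tool(series=[[0,0,0.002,0,0,0,0],[0,0,0.004,0,0,0,0],[0,0,0.006,0,0,0,0],[0,0,0.006,0,0,0,0]])

```text
time_s: 9.1
tool_pos: [0.5482, 0.1996, 0.1062]
orientation: [-2.122, -2.316, 0.001]
force: [0.3, -0.5, -1.2]
finger_gap: 0.0112
grasp_force: 58.9
```

Free passage so far. Continuing in small steps until the collar touches.

Emit:
servo_tool(series=[[0,0,0.002,0,0,0,0],[0,0,0.004,0,0,0,0],[0,0,0.006,0,0,0,0],[0,0,0.006,0,0,0,0]])

```text
time_s: 9.5
tool_pos: [0.5482, 0.1996, 0.1002]
orientation: [-2.122, -2.316, 0.001]
force: [-0.2, -0.8, -1.3]
finger_gap: 0.0117
grasp_force: 58.9
```

Emit:
servo_tool(series=[[0,0,0.001,0,0,0,0],[0,0,0.002,0,0,0,0],[0,0,0.002,0,0,0,0]])

```text
time_s: 9.8
tool_pos: [0.5483, 0.1996, 0.0984]
orientation: [-2.122, -2.316, 0.0]
force: [0.7, -0.4, -1.0]
finger_gap: 0.0116
grasp_force: 58.9
```

Emit:
servo_tool(series=[[0,0,0.0005,0,0,0,0],[0,0,0.001,0,0,0,0],[0,0,0.001,0,0,0,0]])

```text
time_s: 10.1
tool_pos: [0.5483, 0.1997, 0.0975]
orientation: [-2.122, -2.316, -0.0]
force: [-0.1, -0.5, -2.0]
finger_gap: 0.0116
grasp_force: 58.9
```

Emit:
servo_tool(series=[[0,0,0.0005,0,0,0,0],[0,0,0.001,0,0,0,0],[0,0,0.001,0,0,0,0]])

```text
time_s: 10.4
tool_pos: [0.5484, 0.1999, 0.0971]
orientation: [2.122, 2.316, 0.0]
force: [-3.9, -0.1, 8.9]
finger_gap: 0.0116
grasp_force: 60.2
```

Contact at TCP z 0.097, so the collar is on the lid. Now turning 90° about the key's own axis (2.5 mm from the TCP), with slightly eased pressure.

Emit:
servo_tool(series=[[0,-0.0003,-0.0004,0,0,-1,0],[0,-0.0005,-0.0005,0,0,-2,0],[-0.0001,-0.0008,-0.0005,0,0,-3,0],[-0.0002,-0.001,-0.0005,0,0,-4,0],[-0.0003,-0.0013,-0.0005,0,0,-5,0],[-0.0005,-0.0015,-0.0005,0,0,-6,0],[-0.0006,-0.0017,-0.0005,0,0,-7,0],[-0.0008,-0.0019,-0.0005,0,0,-8,0]])

```text
time_s: 11.2
tool_pos: [0.5468, 0.1986, 0.0971]
orientation: [0.99, 2.981, 0.0]
force: [0.5, 0.1, -1.0]
finger_gap: 0.0114
grasp_force: 59.0
```

Emit:
servo_tool(series=[[0,-0.0003,0,0,0,-1,0],[0,-0.0005,0,0,0,-2,0],[-0.0001,-0.0008,0,0,0,-3,0],[-0.0002,-0.001,0,0,0,-4,0],[-0.0003,-0.0013,0,0,0,-5,0],[-0.0005,-0.0015,0,0,0,-6,0],[-0.0006,-0.0017,0,0,0,-7,0],[-0.0006,-0.0017,0,0,0,-7,0]])

```text
time_s: 12.0
tool_pos: [0.5462, 0.1969, 0.097]
orientation: [-0.14, 3.138, 0.001]
force: [1.0, 0.2, 1.9]
finger_gap: 0.0115
grasp_force: 59.3
```

```bash
python3 -c "
from h import *
plan(.549,.1965,.0972,95);s=get_state();print(s['ft_torque'],s['grasp_force'],s['qpos'][6])"
```

```text
pos [0.5462 0.1969 0.097 ] yaw 95.1 tilt [0.0002 0.0004] gap 0.011547776251177382 F [1.  0.2 1.9]
shift [-0.0027 -0.0007 -0.0002] turn [0.004 0.002 0.016]
[0.09408066 0.01705496 0.0131959 ] 59.34733986854553 0.6695124114777226
```

Turned cleanly with low forces. Releasing gently and backing straight up.

Emit:
servo_tool(series=[[0,0,0,0,0,0,0.016],[0,0,0,0,0,0,0.022],[0,0,0,0,0,0,0.03],[0,0,0,0,0,0,0.04],[0,0,0,0,0,0,0.05],[0,0,0,0,0,0,0.06],[0,0,0,0,0,0,0.06],[0,0,0,0,0,0,0.06]])

```text
time_s: 12.8
tool_pos: [0.546, 0.197, 0.097]
orientation: [0.137, -3.139, -0.0]
force: [0.3, -1.0, 0.2]
finger_gap: 0.0598
grasp_force: 0.0
```

Emit:
servo_tool(series=[[0,0,-0.01,0,0,0,0.06],[0,0,-0.02,0,0,0,0.06],[0,0,-0.035,0,0,0,0.06],[0,0,-0.05,0,0,0,0.06],[0,0,-0.07,0,0,0,0.06],[0,0,-0.09,0,0,0,0.06],[0,0,-0.11,0,0,0,0.06],[0,0,-0.11,0,0,0,0.06]])

```text
time_s: 13.6
tool_pos: [0.547, 0.1977, 0.2105]
orientation: [-0.137, 3.135, 0.002]
force: [-0.7, 0.2, -0.7]
finger_gap: 0.0598
grasp_force: 0.0
```

Run:
```python
from h import *
im=snapshot("scene");s=get_state();print(s["tool_pos"],s["finger_gap"],s["force"])
a=cv2.resize(im[150:200,195:260,::-1],(780,600),interpolation=cv2.INTER_CUBIC)
f=lambda q:(np.asarray(q)-[195,150]+.5)*12-.5
def dr(P,col):cv2.polylines(a,[np.round(f(proj("scene",P))).astype(np.int32).reshape(-1,1,2)],True,col,1)
p=(.549,.1965,np.radians(95))
dr(boxpts(p,.014,.06,.081,.131)[4:][[0,1,3,2]],(0,0,255));dr(boxpts(p,.014,.06,.099,.131)[:4][[0,1,3,2]],(0,0,255))
t=np.linspace(0,6.28,40);dr(np.c_[.549+.02*np.cos(t),.1965+.02*np.sin(t),t*0+.081],(0,200,0))
cv2.imwrite("pics/end.png",a)
```

```text
[0.54654694 0.19725727 0.20896463] 0.059750132774642 [-0.4322417  -0.90573994 -1.25069902]
```

View pics/end.png

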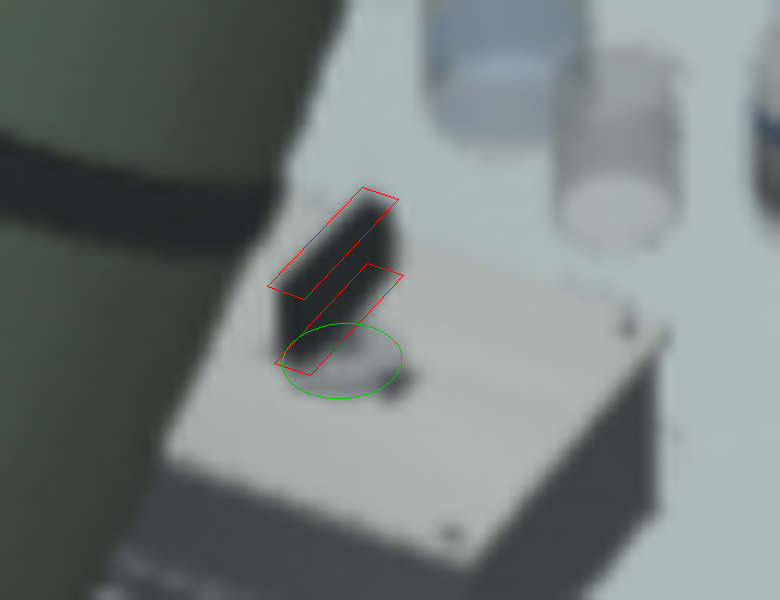

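The picture shows the key upright with its collar flat on the lid at about (223,179) px. The handle lies square across the slot (the slot's end shows at about (228,182)), and the gripper is clear above. Handing in.

```bash
python3 -c "
from workcell import *
print(hand_in())"
```

```text
the job is handed in; nothing more can be done
None
```

The T-key is in the carrier's slot with its collar on the lid, turned a quarter turn square across the slot and released. I handed the job in at about 14 s, with no pass/fail result returned.

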